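Pin the swing-out ring arm with washer and spring clip

ROBOT

A 6-joint arm with a two-finger parallel gripper is mounted at the origin on the work surface. World frame = base frame: x ahead of the robot, y to its left, z up, the work surface at z = 0. Lengths are in m, angles in rad, forces in N, time in s.
With the tool pointing down it reaches from about 0.375 to 0.975 m from the base axis. Payload 3.8 kg.
Tool frame: the origin (TCP) lies midway between the tips of the shut fingers; the grasp point (between the pads) lies 19 mm behind it; z points along the fingers, y is the line along which they close (so a half turn about z gives the same grasp; the last joint's range is limited). The gripper opens to 85 mm and grips with 20 to 120 N. Pads are 22 mm wide; open, the fingers measure 114 mm over their backs; the gripper's body (76 mm by 85 mm) begins 54 mm behind the grasp point. The pads swing forward as they close: fully open they stand 13 mm farther back than shut.
Start: joints at [1.208, 0.264, 1.604, -0, 1.274, -0.037], TCP at [0.216, 0.639, 0.231] pointing down, gripper open.
Joint ranges: [-2.63, 2.63], [-0.94, 2.18], [0.31, 2.57], [-1.31, 4.45], [0, 2.66], [-2.55, 2.55]. Speed limits (rad/s): [2.57, 2.57, 3.14, 3.14, 3.14, 3.14].

INTERFACE

Orientations are given as a rotation vector (axis times angle).
In Python, from workcell import status, read_camera, workorder, masks_of gives the robot as it stands.
- The arm moves only by the tool drive_tool, never from a script. Its argument "rows" is a list of rows, each a list of 7 numbers: the turn, a rotation vector about the tool's x, y, z in degrees, then the shift along the tool's x, y, z in m, then the opening, from 0 (shut) to 1 (fully open). In form: [[ax, ay, az, tx, ty, tz, claw], ...]. A call has 1 to 8 rows; each row shifts and turns the commanded pose from where the row before left it, along the tool's axes as they then stand; what a row does not reach is not made up. A row lasts 1/12 s, in which the tool goes at most 41.7 mm and 7.16 degrees, less where a joint would pass 70% of its speed; a pose out of reach is approached as far as the arm can. A call is refused whole if a number of a shift passes 0.0417 or a number of a turn 7.16, either way. A call with a gripper value outside its range is refused whole. The fingers move at their own pace and stop on an object; "force" is the grip in N (left out, the last holds). Time passes only in rows, so rows that do not move let the fingers close. It gives the time, the measured TCP pose, the force, the opening and the grip force at its end, in the units of the state.
- status.read_state(): the state, without advancing time (a new reading comes with each control period).
- read_camera(name): name is "side" or "top" or "wrist"; returns a dict with "color" (480x640x3 uint8, red, green, blue), "intrinsics" (3x3 intrinsics, pixels), "world_from_camera" (4x4, takes a point from camera to world coordinates); the wrist camera has in their place "mount" (4x4, takes a point from camera to tool coordinates, whose origin is the TCP and whose axes are the flange's). Camera axes: x right, y up, looking along -z (the intrinsics and any distortion apply to the point x, -y, -z); pixel columns grow to the right and rows downward; lengths in m; the calibration is good to about 2 mm. A picture is of the moment at which its call begins: read the wrist's pose just before it. There is no depth.
- workorder.finish_job(): hands the job in; it is judged then, once.
Trained networks look in a picture, given as the dict that the camera call returned (one of the last four; its "shot" number tells which), for a name from the list of things; names that differ only in an ending like _2 or _b are one class to them, and where a whole thing is asked for, a point or a joint stands for the part that bears it (a point fixed in the world has none). Each returns a list of dicts, best first, with "score" (0 to 1); they miss things now and then, are a little off and sometimes report something else, mostly with a low value. They report only what shows in the picture. A call takes as long as a camera call. They do not tell look-alikes from the thing itself.
- masks_of(picture, name): "mask" (480x640 bool, what is visible of it) and "bbox" ([left, top, right, bottom] in pixels, round what is visible of it).
The state is a dict: "time": time; "q": joint angles; "joint_vel": joint speeds; "joint_torque": joint torques, N m; "tool_pos": TCP position; "tcp_rot": TCP orientation; "wrist_force": force on the tool from outside, world axes, zero at the start; "torque": the same for the moment, N m; "width": opening from 0.0 (shut) to 1.0 (fully open); "grip_force": force on a finger pad.
Only numpy, scipy, OpenCV 4.12 (cv2) and the standard library are available. Lean on these libraries where they do the work, as an engineer would, in place of code of your own. Each camera call takes 0.05 s, during which the arm holds its last target. There are 200 camera calls.

TASK

Secure the swing-out ring arm on its stand: lay the large washer over the upright hinge pin so that it sits flat on the arm's hub, then slide the straight leg of the spring clip through the cross-hole above it until the bowed leg has snapped round the pin and hugs it. The pin may have turned in its bracket, so feel for the hole and never force the clip. Let go of it at the end, and do not disturb the other things on the bench.

Things in the scene. Friction and masses are not known exactly. Their poses are not given: they have to be found in the camera images.
- bracket: aluminium hinge bracket clamped on the upright 25 mm column (top 400 mm above the bench) of a grey stand; it holds the upright bright steel hinge pin, 22 mm across. Origin on the column's axis at the clamp's underside, z up; the pin's axis is 130 mm along the bracket's -y. Clamp 50 x 72 x 44 mm and bar 26 x 22 mm stay well below the pin's end
- pin_hole (a point): centre of the 8.5 mm cross-hole, on the pin's axis; axes as bracket. The pin turns stiffly in the bracket (not under a light touch), so where the hole runs is not measured: along this x turned 0.25 to 1.45 rad anticlockwise (from above); the leg enters within about 0.2 rad and then turns the pin to suit. Pin end 11 mm above (3 mm bevel), flat hub top (39 mm wide) 12 mm below
- ring_arm (a joint): swing of the grey ring arm about the hinge pin, rad: 0 when it points along the bracket's +x, growing anticlockwise from above; stiff to turn, may be at any angle. Its bar and 84 mm ring lie at least 13 mm below the top of its hub; the ring's centre is 132 mm from the pin
- washer: the large thick steel washer: 42 mm outside, bore 25 mm, 6 mm thick, lying flat on the bench. Origin at the centre of its underside, z up
- clip: spring clip (R-clip) of 6 mm round wire, 99 mm long, flat on the bench: a straight leg along its x (y = 0, tip to +x), an eye at the -x end, and on the +y side a second leg, parallel to it at 10 mm between centres near the eye, which then bows out in a hump that fits the pin, pinches in and flares. Origin on the straight leg's underside, 51 mm behind its tip; wire axis 3 mm above
- clip_grip (a point): middle of the neck of the clip, where the two wires run parallel and rigid for 27 mm along x between eye and hump: 16 mm over both wires (y), 6 mm thick (z). The place to grip
- clip_seat (a point): the point on the axis of the straight leg, beside the hump, that lies on the pin's axis when the clip is home; clip's axes; 32 mm ahead of the grip point in x, 5 mm to -y of it
- clip_tip (a point): bevelled tip of the straight leg, 37 mm ahead of clip_seat along the clip's x. From the tip's first touch on the pin's surface the clip travels 48 mm to home; the bowed leg meets the pin after about half of that
- clip_bow (a joint): opening of the bowed leg, rad: 0 at rest, about 0.02 when it has snapped round the pin and hugs it, about 0.14 while its pinch rides over the pin. It is sprung shut: pushing it over the pin takes 4 to 8 N, then it pulls itself home; pushed past home the force climbs again
- spare_washer: small steel washer, 28 mm outside, bore 14 mm, 5 mm thick: too small for the pin, leave it. Origin at the centre of its underside
- beaker: glass beaker, 68 mm across, 90 mm high; origin under its centre
- reagent: amber bottle with black cap, 68 mm across, 150 mm high; origin under its centre
- wrench: flat steel wrench, 160 mm long, 8 mm thick, along its x; origin under its middle
- bosshead: aluminium boss-head clamp, about 72 x 46 x 30 mm; origin at its underside
- stopper: ground-glass stopper standing on its flat head, 28 mm across, 34 mm high; origin under its centre
- thumbscrew: brass thumbscrew standing on its head, 30 mm across, 34 mm high; origin under its centre
There are look-alikes about, which are no part of the job. What is shaped like the washer but orange or pink is not meant.

How it is judged:
By the outcome, as a careful person would: the job done as asked, in the order asked, and still so for the second after the job is handed in, with the robot touching nothing.
It also fails if it takes over 72 s, if anything falls off the work surface, if the arm or the gripper's body presses on something with over 40 N, if the wrist force passes 120 N, or if a joint passes its speed limit or range.

## Working session

There is one attempt and no reset: what is moved stays moved. The work goes in short steps, Python scripts to look and compute and a tool call to move; the robot and the scene stay as the last step left them, time stands still between calls to the robot, and variables do not carry over. Pictures are saved under pics/ and viewed, at most 10 in all, crops included, and the job is handed in when it is done.

Besides the shell and the picture viewer there is one more tool, called in YAML: its name, and indented under it one key for each argument. drive_tool: Moves the arm, as the interface text tells. Its arguments: {"type":"object","properties":{"rows":{"type":"array"},"force":{"type":"number"}},"required":["rows"]}

```bash
mkdir -p pics; ls; cat > h.py <<'E'
import numpy as np, cv2
from scipy.spatial.transform import Rotation as R
from workcell import status, read_camera, workorder, masks_of
def shot(name):
    s=status.read_state(); p=read_camera(name)
    if 'world_from_camera' in p: T=np.array(p['world_from_camera'])
    else:
        W=np.eye(4); W[:3,:3]=R.from_rotvec(s['tcp_rot']).as_matrix(); W[:3,3]=s['tool_pos']
        T=W@np.array(p['mount'])
    p['T']=T; return p
def save(p,f): cv2.imwrite('pics/'+f,p['color'][:,:,::-1])
def ray(p,uv):
    K=np.array(p['intrinsics']); x=np.linalg.solve(K,[uv[0],uv[1],1.]); d=p['T'][:3,:3]@np.array([x[0],-x[1],-x[2]])
    return p['T'][:3,3],d/np.linalg.norm(d)
def onz(p,uv,z):
    o,d=ray(p,uv); return o+d*(z-o[2])/d[2]
def proj(p,X):
    c=p['T'][:3,:3].T@(np.array(X,float)-p['T'][:3,3]); c=np.array([c[0],-c[1],-c[2]]); u=np.array(p['intrinsics'])@c; return u[:2]/u[2]
def tri(rs):
    A=0;b=0
    for o,d in rs:
        M=np.eye(3)-np.outer(d,d); A=A+M; b=b+M@o
    return np.linalg.solve(A,b)
E
python3 - <<'E'
from h import *
s=status.read_state(); print({k:np.round(v,3) for k,v in s.items()})
for n in ['top','side','wrist']:
    p=shot(n); save(p,n+'0.png'); print(n,[k for k in p]); print(np.round(p['T'],3), np.round(p['intrinsics'],1))
    if n!='side' or 1:
      for t in ['bracket','pin_hole','ring_arm','washer','clip','spare_washer','beaker','reagent','wrench','bosshead','stopper','thumbscrew']:
        try: r=masks_of(p,t)
        except Exception as e: print(t,e); continue
        print(t,[(round(float(x['score']),2),[int(v) for v in x['bbox']]) for x in r][:4])
E
```

```text
pics
{'time': np.float64(0.0), 'q': array([ 1.208,  0.265,  1.605,  0.   ,  1.274, -0.037]), 'joint_vel': array([-0.   , -0.001, -0.002, -0.001,  0.001,  0.001]), 'joint_torque': array([-2.0000e-03, -5.1512e+01, -3.6731e+01, -0.0000e+00,  1.3000e-02,
       -0.0000e+00]), 'tool_pos': array([0.216, 0.639, 0.23 ]), 'tcp_rot': array([-5.09e-01, -3.10e+00,  3.00e-03]), 'wrist_force': array([0.525, 0.785, 0.027]), 'torque': array([-0.032, -0.   , -0.012]), 'grip_force': np.float64(0.0), 'width': np.float64(1.0)}
top ['color', 'intrinsics', 'world_from_camera', 'shot', 'T']
[[ 0.068  0.977 -0.204  0.281]
 [-0.998  0.066 -0.018 -0.033]
 [-0.005  0.205  0.979  1.335]
 [ 0.     0.     0.     1.   ]] [[609.    0.  313.8]
 [  0.  609.  245.7]
 [  0.    0.    1. ]]
bracket [(0.73, [147, 163, 301, 224])]
pin_hole [(0.82, [150, 164, 300, 222]), (0.52, [419, 202, 477, 255])]
ring_arm [(0.71, [213, 166, 299, 224]), (0.33, [319, 275, 343, 308])]
washer [(0.58, [371, 222, 389, 240]), (0.49, [340, 192, 354, 209]), (0.45, [358, 257, 381, 276])]
clip [(0.57, [320, 269, 341, 311]), (0.29, [150, 165, 300, 
[... 930 characters left out ...]
85])]
reagent [(0.69, [182, 379, 233, 452]), (0.61, [244, 303, 255, 323])]
wrench [(0.81, [350, 349, 409, 428]), (0.59, [336, 130, 401, 222])]
bosshead [(0.7, [413, 295, 455, 328]), (0.24, [269, 268, 306, 288])]
stopper [(0.51, [335, 263, 349, 280])]
thumbscrew [(0.73, [243, 304, 257, 322]), (0.73, [266, 265, 305, 292])]
wrist ['color', 'intrinsics', 'mount', 'shot', 'T']
[[ 0.321 -0.903 -0.286  0.144]
 [ 0.947  0.306  0.098  0.663]
 [-0.001 -0.302  0.953  0.374]
 [ 0.     0.     0.     1.   ]] [[375.7   0.  322.5]
 [  0.  375.7 239.9]
 [  0.    0.    1. ]]
bracket []
pin_hole []
ring_arm []
washer []
clip []
spare_washer []
beaker []
reagent []
wrench []
bosshead []
stopper []
thumbscrew []
```

```bash
python3 - <<'E'
import cv2
a=cv2.imread('pics/top0.png')[140:390,130:510]; cv2.imwrite('pics/t1.png',cv2.resize(a,None,fx=2.1,fy=2.1,interpolation=cv2.INTER_CUBIC))
a=cv2.imread('pics/side0.png')[110:460,160:480]; cv2.imwrite('pics/s1.png',cv2.resize(a,None,fx=1.7,fy=1.7,interpolation=cv2.INTER_CUBIC))
E
```

```text
(no output)
```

View pics/t1.png

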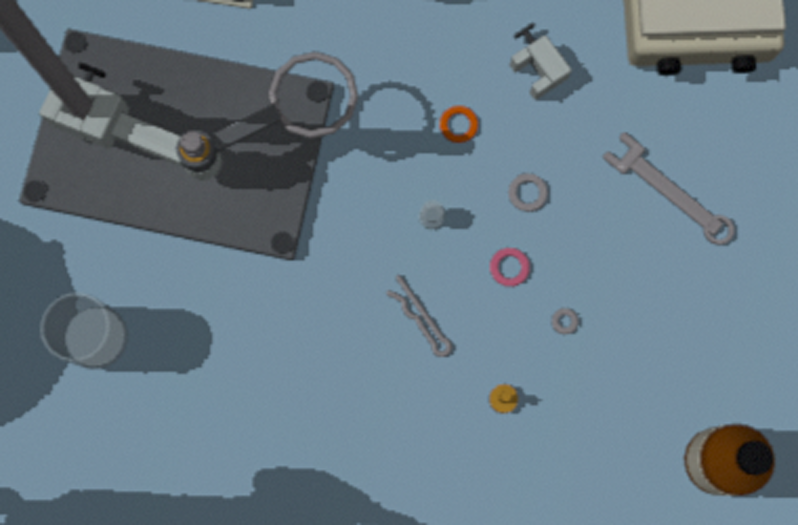

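View pics/s1.png

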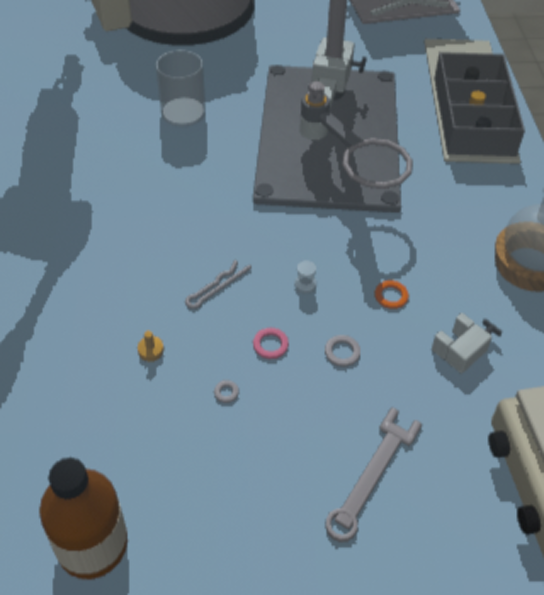

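The top crop shows the grey washer at full-image pixel (382,231), the clip at (330,290) with its eye to the lower right, and the pin at about (223,210). The pink and orange rings are decoys. The side crop agrees.

```bash
cat >> h.py <<'E'
def cen(m):
    ys,xs=np.nonzero(m); return np.array([xs.mean(),ys.mean()])
E
python3 - <<'E'
from h import *
t=shot('top'); s=shot('side')
def tf(x,y): return (130+x/2.1-.26,140+y/2.1-.26)
def sf(x,y): return (160+x/1.7-.2,110+y/1.7-.2)
for n,a,b in [('washer',(529,192),(343,351)),('spare',(566,321),(227,391)),('clip eye',(443,347),(195,301)),('clip tipA',(401,279),(235,264)),('clip tipB',(392,294),(250,268)),('pintop',(193,143),(319,88)),('ring',(313,94),(378,162)),('stopper',(432,216),(306,277)),('colbase',(0,0),(0,0)),('pink',(511,267),(271,344)),('thumb',(504,398),(151,345))]:
    print(n,np.round(onz(t,tf(*a),.003),3),np.round(tri([ray(t,tf(*a)),ray(s,sf(*b))]),3))
for p,nm in ((t,'top'),(s,'side')):
  for r in masks_of(p,'washer'):
    print(nm,r['score'],cen(r['mask']),onz(p,cen(r['mask']),.003).round(4))
  for r in masks_of(p,'clip'): print('clip',nm,r['score'],cen(r['mask']),onz(p,cen(r['mask']),.003).round(4))
print(onz(t,tf(100,105),.2))
E
```

```text
washer [ 0.602 -0.157  0.003] [ 0.602 -0.157  0.004]
spare [ 0.466 -0.202  0.003] [ 0.467 -0.202  0.005]
clip eye [ 0.43  -0.075  0.003] [ 0.432 -0.075  0.005]
clip tipA [ 0.499 -0.027  0.003] [ 0.49  -0.028  0.018]
clip tipB [ 0.482 -0.018  0.003] [ 0.493 -0.017 -0.009]
pintop [0.632 0.207 0.003] [0.604 0.186 0.118]
ring [0.695 0.082 0.003] [0.671 0.075 0.083]
stopper [ 0.569 -0.055  0.003] [ 0.568 -0.055  0.016]
colbase [0.78  0.436 0.003] [0.42  0.141 0.45 ]
pink [ 0.519 -0.142  0.003] [ 0.52  -0.142  0.004]
thumb [ 0.382 -0.141  0.003] [ 0.382 -0.14   0.012]
top 0.67 [330.02967359 291.54302671] [ 0.458  -0.0501  0.003 ]
top 0.66 [347.30097087 199.03883495] [ 0.6715 -0.076   0.003 ]
top 0.47 [380.39655172 231.59770115] [ 0.6007 -0.1544  0.003 ]
top 0.46 [371.86813187 266.64835165] [ 0.5197 -0.1392  0.003 ]
clip top 0.79 [332.27860697 294.46766169] [ 0.4519 -0.0554  0.003 ]
side 0.7 [319.66923077 310.75384615] [ 0.5219 -0.1377  0.003 ]
side 0.62 [361.88938053 315.88495575] [ 0.604  -0.1549  0.003 ]
side 0.5 [390.75324675 282.67532468] [ 0.675  -0.0764  0.003 ]
clip side 0.67 [286.29179331 277.74772036] [ 0.4579 -0.0503  0.003 ]
[0.61031052 0.26091825 0.2       ]
```

```bash
cat >> h.py <<'E'
def plan(pos,yaw,n,cur=None):
    """n equal rows taking tool (pointing down) to pos with clip-x-like heading: tool -x along yaw(rad)"""
    s=status.read_state(); p0=np.array(s['tool_pos']); M0=R.from_rotvec(s['tcp_rot'])
    c,q=np.cos(yaw),np.sin(yaw)
    Mt=R.from_matrix(np.array([[-c,q,0],[-q,-c,0],[0,0,-1.]]).T if 0 else np.column_stack([[-c,-q,0],[-q,c,0],[0,0,-1.]]))
    rv=(M0.inv()*Mt).as_rotvec()/n; A=0; M=M0
    for i in range(n): A=A+M.as_matrix(); M=M*R.from_rotvec(rv)
    t=np.linalg.solve(A,np.array(pos)-p0)
    print('rows',n,'turn',np.degrees(rv).round(2),'shift',t.round(4)); return rv,t
E
python3 - <<'E'
from h import *
plan([.45,.02,.25],0,16)
E
```

```text
rows 16 turn [ 0.   -0.   -1.17] shift [-0.0212 -0.0358 -0.0012]
```

drive_tool:
  rows:
    - [0, 0, -1.17, -0.021, -0.0358, -0.0012, 1]
    - [0, 0, -1.17, -0.021, -0.0358, -0.0012, 1]
    - [0, 0, -1.17, -0.021, -0.0358, -0.0012, 1]
    - [0, 0, -1.17, -0.021, -0.0358, -0.0012, 1]
    - [0, 0, -1.17, -0.021, -0.0358, -0.0012, 1]
    - [0, 0, -1.17, -0.021, -0.0358, -0.0012, 1]
    - [0, 0, -1.17, -0.021, -0.0358, -0.0012, 1]
    - [0, 0, -1.17, -0.021, -0.0358, -0.0012, 1]

```text
time: 2.92
tool_pos: [0.3065, 0.3186, 0.2411]
tcp_rot: [0.252, 3.131, 0.001]
wrist_force: [1.0, -0.3, 1.6]
width: 1.0
grip_force: 0.0
```

drive_tool:
  rows:
    - [0, 0, -1.17, -0.021, -0.0358, -0.0012, 1]
    - [0, 0, -1.17, -0.021, -0.0358, -0.0012, 1]
    - [0, 0, -1.17, -0.021, -0.0358, -0.0012, 1]
    - [0, 0, -1.17, -0.021, -0.0358, -0.0012, 1]
    - [0, 0, -1.17, -0.021, -0.0358, -0.0012, 1]
    - [0, 0, -1.17, -0.021, -0.0358, -0.0012, 1]
    - [0, 0, -1.17, -0.021, -0.0358, -0.0012, 1]
    - [0, 0, -1.17, -0.021, -0.0358, -0.0012, 1]

```text
time: 3.58
tool_pos: [0.4481, 0.0181, 0.2511]
tcp_rot: [-0.002, 3.14, 0.0]
wrist_force: [1.2, 1.2, -0.1]
width: 1.002
grip_force: 0.0
```

drive_tool:
  rows:
    - [0, 0, 0, 0, 0, 0, 1]
    - [0, 0, 0, 0, 0, 0, 1]

```text
time: 3.75
tool_pos: [0.4483, 0.0183, 0.2507]
tcp_rot: [0.007, 3.141, 0.0]
wrist_force: [0.9, 0.8, -0.4]
width: 1.001
grip_force: 0.0
```

```bash
python3 - <<'E'
from h import *
p=shot('wrist'); save(p,'w1.png'); print(p['T'].round(3), status.read_state()['tool_pos'])
for t in ['washer','clip','clip_grip','pin_hole','ring_arm','bracket']:
    for r in masks_of(p,t): print(t,round(float(r['score']),2),[int(v) for v in r['bbox']],cen(r['mask']).round(1),onz(p,cen(r['mask']),.003).round(4))
E
```

```text
[[ 0.005 -0.953 -0.302  0.372]
 [ 1.     0.005  0.002  0.018]
 [-0.001 -0.302  0.953  0.393]
 [ 0.     0.     0.     1.   ]] [0.44761547 0.01963485 0.25045735]
washer 0.7 [158, 247, 202, 280] [178.2 262.5] [ 0.5207 -0.1437  0.003 ]
washer 0.65 [154, 311, 184, 336] [167.3 319.8] [ 0.5921 -0.1652  0.003 ]
washer 0.58 [228, 360, 260, 392] [244.3 377.8] [ 0.673  -0.0807  0.003 ]
washer 0.22 [552, 131, 640, 218] [599.6 171.5] [0.4229 0.3021 0.003 ]
clip_grip 0.6 [223, 169, 291, 251] [254.5 206.5] [ 0.4578 -0.0553  0.003 ]
pin_hole 0.7 [333, 330, 638, 446] [515.1 381.1] [0.6795 0.2535 0.003 ]
ring_arm 0.82 [333, 347, 517, 441] [407.8 401.1] [0.7088 0.1229 0.003 ]
bracket 0.81 [333, 334, 640, 444] [511.2 381.8] [0.6805 0.2489 0.003 ]
bracket 0.36 [155, 313, 183, 336] [167.3 319.4] [ 0.5917 -0.1651  0.003 ]
```

View pics/w1.png

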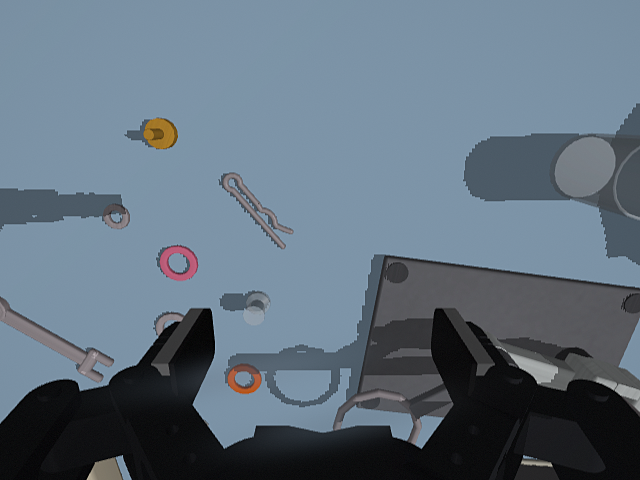

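The wrist picture shows the clip with its eye at (231,181), straight tip at (282,246) and bowed flare tip at (291,233). The bow is on the left of its heading, so it lies right side up. The grey washer (170,320) is half hidden by a finger, and the pin is behind the right finger.

```bash
python3 - <<'E'
from h import *
plan([.545,.165,.18],.3,6)
E
```

```text
rows 6 turn [ 0.    0.   -2.83] shift [-0.0193  0.0217  0.0117]
```

drive_tool:
  rows:
    - [0, 0, -2.83, -0.0193, 0.0217, 0.0117, 1]
    - [0, 0, -2.83, -0.0193, 0.0217, 0.0117, 1]
    - [0, 0, -2.83, -0.0193, 0.0217, 0.0117, 1]
    - [0, 0, -2.83, -0.0193, 0.0217, 0.0117, 1]
    - [0, 0, -2.83, -0.0193, 0.0217, 0.0117, 1]
    - [0, 0, -2.83, -0.0193, 0.0217, 0.0117, 1]
    - [0, 0, 0, 0, 0, 0, 1]
    - [0, 0, 0, 0, 0, 0, 1]

```text
time: 4.77
tool_pos: [0.5451, 0.1652, 0.179]
tcp_rot: [0.47, -3.103, 0.001]
wrist_force: [0.7, -0.2, 0.3]
width: 0.995
grip_force: 0.0
```

```bash
python3 - <<'E'
from h import *
p=shot('wrist'); save(p,'w2.png'); print(p['T'].round(4).tolist())
for t in ['pin_hole','ring_arm','bracket']:
    for r in masks_of(p,t): print(t,round(float(r['score']),2),[int(v) for v in r['bbox']])
u=proj(p,[.604,.186,.107]); print(u)
x,y=int(u[0]),int(u[1]); x0=max(0,x-130);y0=max(0,min(y-100,280)); print(x0,y0)
cv2.imwrite('pics/w2c.png',cv2.resize(p['color'][y0:y0+200,x0:x0+260,::-1],None,fx=3,fy=3,interpolation=cv2.INTER_CUBIC))
E
```

```text
[[-0.2953, -0.9117, -0.2857, 0.4725], [0.9554, -0.282, -0.0876, 0.1414], [-0.0007, -0.2988, 0.9543, 0.3215], [0.0, 0.0, 0.0, 1.0]]
pin_hole 0.87 [91, 277, 453, 439]
ring_arm 0.59 [92, 292, 356, 402]
bracket 0.7 [91, 280, 453, 439]
bracket 0.47 [57, 0, 127, 97]
[328.58735789 344.22478628]
198 244
```

View pics/w2c.png

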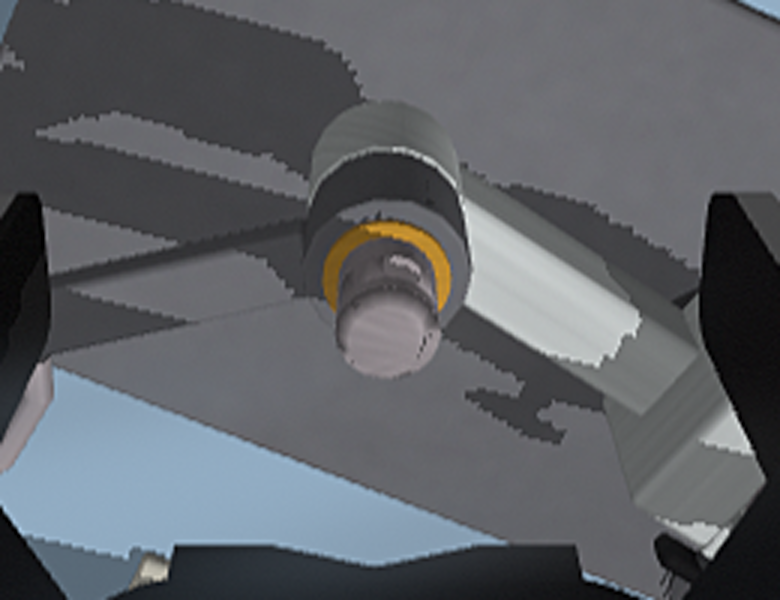

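The crop shows the pin top at full pixel (327,358), the orange-lined hub below it, and the cross-hole's mouth at about (332,332), slightly right of the pin's middle. I'll take a second, lower view to triangulate.

```bash
python3 - <<'E'
from h import *
plan([.535,.186,.125],.0,4)
E
```

```text
rows 4 turn [-0.    0.01  4.25] shift [0.0016 0.0062 0.014 ]
```

drive_tool:
  rows:
    - [0, 0, 4.25, 0.0016, 0.0062, 0.014, 1]
    - [0, 0, 4.25, 0.0016, 0.0062, 0.014, 1]
    - [0, 0, 4.25, 0.0016, 0.0062, 0.014, 1]
    - [0, 0, 4.25, 0.0016, 0.0062, 0.014, 1]
    - [0, 0, 0, 0, 0, 0, 1]
    - [0, 0, 0, 0, 0, 0, 1]

```text
time: 5.47
tool_pos: [0.5345, 0.1856, 0.1243]
tcp_rot: [0.003, -3.141, 0.001]
wrist_force: [0.2, -0.3, 0.4]
width: 1.0
grip_force: 0.0
```

```bash
python3 - <<'E'
from h import *
p=shot('wrist'); save(p,'w3.png'); print(p['T'].round(4).tolist())
u=proj(p,[.604,.186,.107]); print(u)
x,y=int(u[0]),int(u[1]); x0=max(0,x-100);y0=max(0,min(y-80,330)); print(x0,y0)
cv2.imwrite('pics/w3c.png',cv2.resize(p['color'][y0:y0+150,x0:x0+200,::-1],None,fx=4,fy=4,interpolation=cv2.INTER_CUBIC))
E
```

```text
[[-0.0011, -0.9537, -0.3008, 0.4582], [1.0, -0.0014, 0.0009, 0.1844], [-0.0013, -0.3008, 0.9537, 0.2667], [0.0, 0.0, 0.0, 1.0]]
[325.62713294 414.17162428]
225 330
```

View pics/w3c.png

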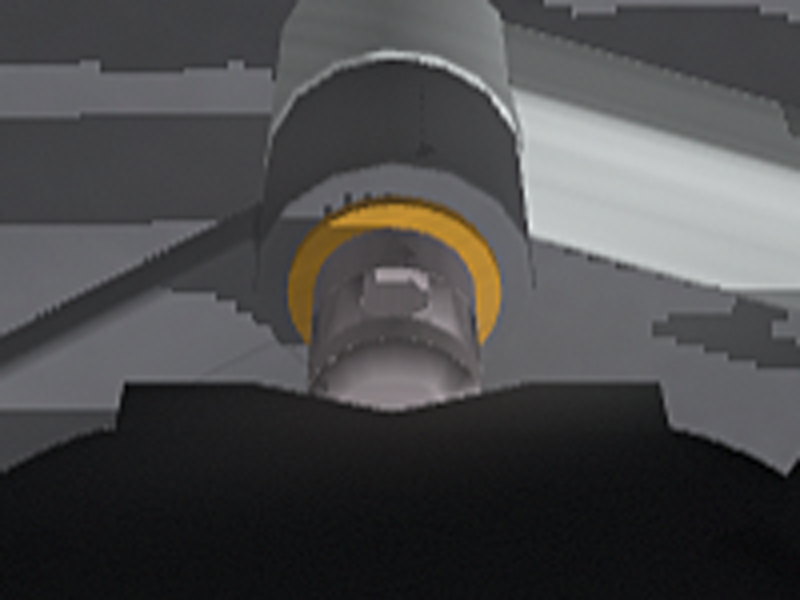

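In this view the hole's mouth at crop (396,292) is centred on the pin (edges 312 to 477), so the hole faces the camera almost exactly. I'll fit the pin's pose and the hole's angle from both views.

```bash
cat > fit.py <<'E'
from h import *
from scipy.optimize import least_squares
K=shot('wrist')['intrinsics']
V2=dict(intrinsics=K,T=np.array([[-0.2953,-0.9117,-0.2857,0.4725],[0.9554,-0.282,-0.0876,0.1414],[-0.0007,-0.2988,0.9543,0.3215],[0,0,0,1.]]))
V3=dict(intrinsics=K,T=np.array([[-0.0011,-0.9537,-0.3008,0.4582],[1.0,-0.0014,0.0009,0.1844],[-0.0013,-0.3008,0.9537,0.2667],[0,0,0,1.]]))
a=np.linspace(0,2*np.pi,181)
def ext(V,c,r,z):
    q=np.array([proj(V,[c[0]+r*np.cos(t),c[1]+r*np.sin(t),z]) for t in a]); return q[:,0].min(),q[:,0].max(),q[:,1].min(),q[:,1].max()
f2=lambda x,y:(198+x/3-.33,244+y/3-.33)
f3=lambda x,y:(225+x/4-.375,330+y/4-.375)
def res(v):
    x,y,z,ph=v; o=[]
    m=[x-.011*np.cos(ph),y-.011*np.sin(ph),z+.012]
    for V,f,hole,L,Rr,top,near in ((V2,f2,(403,265),302,472,198,288),(V3,f3,(396,292),262,528,165,337)):
        e=ext(V,(x,y),.0195,z); o+= [e[0]-f(L,0)[0],e[1]-f(Rr,0)[0],e[2]-f(0,top)[1]]
        e=ext(V,(x,y),.011,z+.020); o+=[(e[2]-f(0,near)[1])]
        h=proj(V,m); o+=list(h-f(*hole))
    e=ext(V2,(x,y),.011,z+.020); o+=[e[0]-f2(337,0)[0],e[1]-f2(441,0)[0],e[3]-f2(0,378)[1]]
    e=ext(V3,(x,y),.011,z+.020); o+=[e[0]-f3(307,0)[0],e[1]-f3(482,0)[0]]
    return o
r=least_squares(res,[.604,.186,.095,0],x_scale=[.01,.01,.01,.1]); print(r.x.round(4),np.round(r.fun,1)); 
J=np.linalg.inv(r.jac.T@r.jac); print('sd',np.sqrt(np.diag(J)).round(4))
E
python3 fit.py; python3 -c "
from h import *
import h
plan([.604+.07,-.156,.14],0,10)"
```

```text
[ 6.045e-01  1.849e-01  9.780e-02 -6.000e-04] [-0.5  0.3  1.4 -0.8 -0.2  0.6 -2.3  2.6  1.3 -0.7 -0.  -1.2 -0.7 -0.3
 -0.6 -0.   0.7]
sd [0.0008 0.0002 0.0011 0.0408]
rows 10 turn [0.   0.01 0.01] shift [-0.0138 -0.0342 -0.0014]
```

drive_tool:
  rows:
    - [0, 0, 0, -0.014, -0.0342, -0.0034, 1]
    - [0, 0, 0, -0.014, -0.0342, -0.0034, 1]
    - [0, 0, 0, -0.014, -0.0342, -0.0034, 1]
    - [0, 0, 0, -0.014, -0.0342, -0.0034, 1]
    - [0, 0, 0, -0.014, -0.0342, -0.0034, 1]
    - [0, 0, 0, -0.014, -0.0342, -0.0034, 1]
    - [0, 0, 0, -0.014, -0.0342, -0.0034, 1]
    - [0, 0, 0, -0.014, -0.0342, -0.0034, 1]

```text
time: 6.23
tool_pos: [0.6487, -0.0898, 0.1537]
tcp_rot: [-0.002, 3.139, -0.001]
wrist_force: [1.2, -0.8, -0.5]
width: 0.999
grip_force: 0.0
```

drive_tool:
  rows:
    - [0, 0, 0, -0.014, -0.0342, 0.003, 1]
    - [0, 0, 0, -0.014, -0.0342, 0.003, 1]
    - [0, 0, 0, 0, 0, 0, 1]
    - [0, 0, 0, 0, 0, 0, 1]

```text
time: 6.57
tool_pos: [0.6762, -0.1585, 0.1466]
tcp_rot: [0.004, 3.14, -0.001]
wrist_force: [-0.3, 0.2, -0.0]
width: 0.995
grip_force: 0.0
```

```bash
python3 - <<'E'
from h import *
p=shot('wrist'); save(p,'w4.png'); print(status.read_state()['tool_pos'])
for t in ['washer','spare_washer']:
    for r in masks_of(p,t):
        m=r['mask'].astype(np.uint8); c=cv2.findContours(m,0,cv2.CHAIN_APPROX_NONE)[0]; c=max(c,key=len)[:,0].astype(float)
        X=np.array([onz(p,q,.003)[:2] for q in c]); A=np.c_[2*X,np.ones(len(X))]; s=np.linalg.lstsq(A,(X**2).sum(1),rcond=None)[0]
        rad=np.sqrt(s[2]+s[:2]@s[:2]); col=p['color'][r['mask']].mean(0)
        print(t,round(float(r['score']),2),[int(v) for v in r['bbox']],'c',s[:2].round(4),'r',rad.round(4),col.round())
E
```

```text
[ 0.67567393 -0.15681093  0.14641599]
washer 0.85 [295, 94, 351, 155] c [ 0.6031 -0.1589] r 0.0203 [128. 122. 126.]
washer 0.75 [399, 192, 451, 246] c [ 0.674  -0.0807] r 0.0208 [147.  68.  10.]
washer 0.6 [316, 1, 381, 31] c [ 0.5252 -0.1432] r 0.0159 [164.  84. 108.]
```

View pics/w4.png

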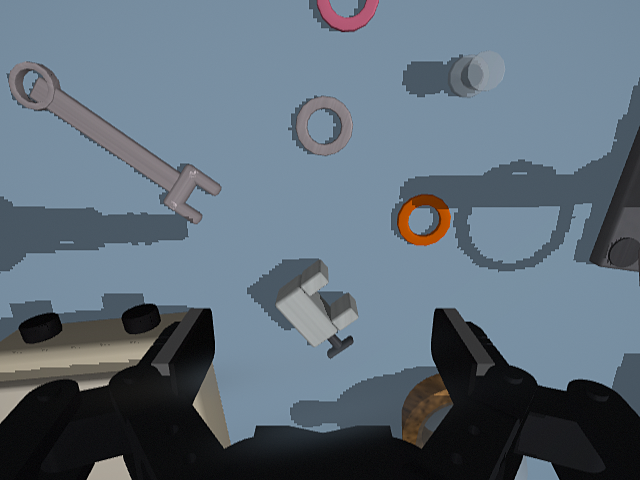

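The grey washer is clear at (325,126), with free room around it. The wrench, boss-head and orange ring stay outside the finger sweep. I'll descend with the fingers part closed.

drive_tool:
  rows:
    - [0, 0, 0, 0.0182, 0, 0.031, 0.62]
    - [0, 0, 0, 0.0182, 0, 0.031, 0.62]
    - [0, 0, 0, 0.0182, 0, 0.031, 0.62]
    - [0, 0, 0, 0.0182, 0, 0.031, 0.62]
    - [0, 0, 0, 0, 0.0005, 0.008, 0.6]
    - [0, 0, 0, 0, 0, 0.006, 0.58]
    - [0, 0, 0, 0, 0, 0.004, 0.58]
  force: 30

```text
time: 7.3
tool_pos: [0.6044, -0.1545, 0.0045]
tcp_rot: [-0.003, 3.139, -0.001]
wrist_force: [-0.1, -0.4, 0.9]
width: 0.583
grip_force: 0.0
```

drive_tool:
  rows:
    - [0, 0, 0, 0, 0, 0.001, 0.58]
    - [0, 0, 0, 0, 0, 0.001, 0.58]

```text
time: 7.47
tool_pos: [0.6058, -0.1554, 0.0038]
tcp_rot: [-0.002, 3.137, -0.002]
wrist_force: [0.6, 0.6, 1.0]
width: 0.577
grip_force: 0.0
```

drive_tool:
  rows:
    - [0, 0, 0, 0.0005, -0.001, 0.001, 0.55]
    - [0, 0, 0, 0.0005, -0.001, 0.001, 0.55]
    - [0, 0, 0, 0, 0, 0.001, 0.55]

```text
time: 7.72
tool_pos: [0.6026, -0.1576, -0.0006]
tcp_rot: [-0.001, 3.14, -0.001]
wrist_force: [-0.5, 0.5, -0.6]
width: 0.547
grip_force: 0.0
```

drive_tool:
  rows:
    - [0, 0, 0, 0, 0, 0.001, 0.55]
    - [0, 0, 0, 0, 0, 0.001, 0.55]

```text
time: 7.88
tool_pos: [0.602, -0.1573, -0.0025]
tcp_rot: [-0.001, 3.141, -0.0]
wrist_force: [-3.9, 1.2, 12.1]
width: 0.55
grip_force: 6.1
```

drive_tool:
  rows:
    - [0, 0, 0, 0, 0, -0.0015, 0.52]
    - [0, 0, 0, 0, 0, 0, 0.2]
    - [0, 0, 0, 0, 0, 0, 0.2]
    - [0, 0, 0, 0, 0, 0, 0.2]
    - [0, 0, 0, 0, 0, 0, 0.2]
  force: 40

```text
time: 8.3
tool_pos: [0.6023, -0.1574, -0.0005]
tcp_rot: [-0.001, 3.14, -0.001]
wrist_force: [-2.7, 0.8, 8.7]
width: 0.461
grip_force: 39.2
```

drive_tool:
  rows:
    - [0, 0, 0, 0, 0, -0.01, 0.2]
    - [0, 0, 0, 0, 0, -0.03, 0.2]
    - [0, 0, 0, 0, 0, -0.04, 0.2]
    - [0, 0, 0, 0, 0, -0.04, 0.2]
    - [0, 0, 0, 0, 0, -0.04, 0.2]
    - [0, 0, 0, 0, 0, 0, 0.2]

```text
time: 8.8
tool_pos: [0.6075, -0.1588, 0.1689]
tcp_rot: [-0.001, 3.126, -0.008]
wrist_force: [1.4, -0.8, 1.4]
width: 0.457
grip_force: 40.4
```

```bash
python3 - <<'E'
from h import *
s=status.read_state(); p=shot('wrist'); save(p,'w5.png'); print(s['tool_pos'],s['width'],s['grip_force'],s['tcp_rot'])
print(proj(p,s['tool_pos']))
for r in masks_of(p,'washer'): print(round(float(r['score']),2),[int(v) for v in r['bbox']],cen(r['mask']))
cv2.imwrite('pics/w5c.png',cv2.resize(p['color'][240:400,215:428,::-1],None,fx=3.5,fy=3.5,interpolation=cv2.INTER_CUBIC))
plan([.55,.16,.2],0,10)
E
```

```text
[ 0.60745588 -0.15883856  0.16885479] 0.4569146167587035 40.387750449590385 [-8.81842803e-04  3.12567610e+00 -7.50522170e-03]
[325.54066675 310.83131566]
0.75 [271, 269, 373, 365] [322.14481209 315.9560866 ]
0.74 [390, 259, 433, 306] [412.01598579 284.95737123]
0.62 [317, 76, 373, 132] [346.05134474 102.92603912]
0.5 [447, 0, 518, 83] [484.78003586  34.17573222]
rows 10 turn [-0.01  0.03  0.  ] shift [ 0.0053  0.0318 -0.0039]
```

View pics/w5c.png

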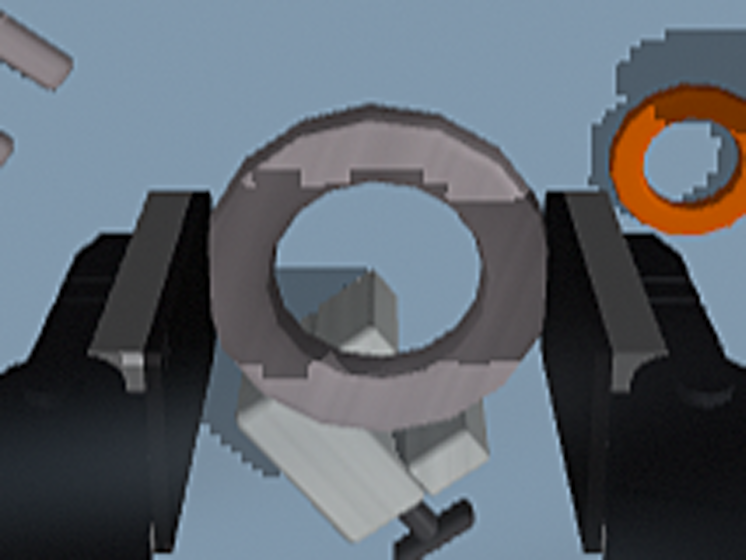

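The washer is held flat and centred between the pads, with its top-face centre at about full pixel (323,319). I'll work out its offset from the TCP and the move to the pin.

```bash
python3 - <<'E'
from h import *
p=shot('wrist'); M=np.array(p['mount']); q=dict(p); q['T']=M; print(M.round(4).tolist())
for zt in (-.0065,-.004,0): print('tool-frame washer top centre', onz(q,(323.3,319),zt).round(4))
a=np.linspace(0,2*np.pi,90)
from scipy.optimize import least_squares
def ex(v,r,z):
    u=np.array([proj(q,[v[0]+r*np.cos(t),v[1]+r*np.sin(t),z]) for t in a]); return np.r_[u.min(0),u.max(0)]
f=lambda x,y:(215+x/3.5-.36,240+y/3.5-.36)
def res(v):
    o=ex(v,.021,v[2]); i=ex(v,.0125,v[2])
    return [o[3]-f(0,430)[1],o[1]-f(0,120)[1],i[0]-f(275,0)[0],i[2]-f(483,0)[0],i[1]-f(0,182)[1]]
r=least_squares(res,[0,0,-.006]);print(r.x.round(4),r.fun.round(2))
s=status.read_state(); print(s['tool_pos'],s['tcp_rot'])
E
```

```text
[[-0.0011, 0.9534, 0.3016, 0.0765], [1.0, 0.0008, 0.0011, -0.0011], [0.0008, 0.3016, -0.9534, -0.1423], [0.0, 0.0, 0.0, 1.0]]
tool-frame washer top centre [-0.0002 -0.001  -0.0065]
tool-frame washer top centre [-0.0016 -0.001  -0.004 ]
tool-frame washer top centre [-0.0039 -0.0009  0.    ]
[-0.0031 -0.0011 -0.0019] [-0.22 -0.63 -0.03  0.03  0.85]
[ 0.60174948 -0.15710743  0.15887096] [-8.76484355e-04  3.14018853e+00 -6.12057642e-04]
```

drive_tool:
  rows:
    - [0, 0, 0, 0, 0.038, 0, 0.2]
    - [0, 0, 0, 0, 0.038, 0, 0.2]
    - [0, 0, 0, 0, 0.038, 0, 0.2]
    - [0, 0, 0, 0, 0.038, 0, 0.2]
    - [0, 0, 0, 0, 0.038, 0, 0.2]
    - [0, 0, 0, 0, 0.038, 0, 0.2]
    - [0, 0, 0, 0, 0.038, 0, 0.2]
    - [0, 0, 0, 0, 0.038, 0, 0.2]

```text
time: 9.62
tool_pos: [0.5991, 0.1483, 0.1549]
tcp_rot: [0.001, -3.136, 0.002]
wrist_force: [0.3, 0.1, -0.6]
width: 0.455
grip_force: 40.4
```

drive_tool:
  rows:
    - [0, 0, 0, -0.0005, 0.025, 0, 0.2]
    - [0, 0, 0, -0.0005, 0.014, 0.01, 0.2]
    - [0, 0, 0, 0, 0, 0.015, 0.2]
    - [0, 0, 0, 0, 0, 0.003, 0.2]
    - [0, 0, 0, 0, 0, 0, 0.2]
    - [0, 0, 0, 0, 0, 0, 0.2]

```text
time: 10.12
tool_pos: [0.6014, 0.1846, 0.1282]
tcp_rot: [-0.001, -3.138, 0.002]
wrist_force: [0.4, 0.2, -0.2]
width: 0.465
grip_force: 40.4
```

```bash
python3 - <<'E'
from h import *
s=status.read_state(); p=shot('wrist'); print(s['tool_pos'],s['tcp_rot'],s['wrist_force'])
cv2.imwrite('pics/w6c.png',cv2.resize(p['color'][240:400,215:428,::-1],None,fx=3.5,fy=3.5,interpolation=cv2.INTER_CUBIC))
E
```

```text
[0.60138161 0.18460861 0.12824205] [-7.19002010e-04 -3.13841605e+00  1.90167391e-03] [ 0.43719194  0.1759449  -0.19271299]
```

View pics/w6c.png

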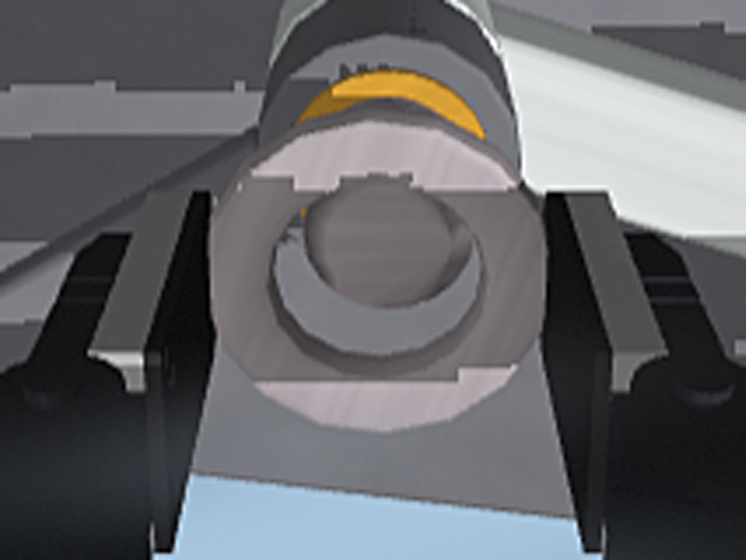

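The pin shows through the bore at crop (387,~250) against the bore's centre at (379,~280). I'll compute the remaining correction.

```bash
python3 - <<'E'
from h import *
from scipy.optimize import least_squares
p=shot('wrist'); q=dict(p); q['T']=np.array(p['mount'])
a=np.linspace(0,2*np.pi,181)
def ex(v,r,z):
    u=np.array([proj(q,[v[0]+r*np.cos(t),v[1]+r*np.sin(t),z]) for t in a]); return np.r_[u.min(0),u.max(0)]
f=lambda x,y:(215+x/3.5-.36,240+y/3.5-.36)
for zb in (.008,.010,.012):
    g=lambda v:[ex(v,.011,zb)[3]-f(0,307)[1],ex(v,.011,zb)[0]-f(304,0)[0],ex(v,.011,zb)[2]-f(472,0)[0]]
    r=least_squares(g,[0,0]); print('pin in tool',zb,r.x.round(4),r.fun.round(1))
for zt in (-.0065,-.004,-.002):
    g=lambda v:[ex(v,.021,zt)[3]-f(0,430)[1],ex(v,.021,zt)[1]-f(0,120)[1],ex(v,.0125,zt)[0]-f(275,0)[0],ex(v,.0125,zt)[2]-f(483,0)[0],ex(v,.0125,zt)[1]-f(0,182)[1]]
    r=least_squares(g,[0,0]); print('washer in tool',zt,r.x.round(4),r.fun.round(1))
E
```

```text
pin in tool 0.008 [-0.0017  0.    ] [ 0.  -0.8  0.8]
pin in tool 0.01 [-0.0029  0.0001] [ 0.  -0.4  0.4]
pin in tool 0.012 [-0.004   0.0001] [ 0.  -0.1  0.1]
washer in tool -0.0065 [-0.0007 -0.0011] [ 1.7 -1.8 -1.   1.   0.4]
washer in tool -0.004 [-0.002  -0.0011] [ 0.6 -1.1 -0.5  0.5  0.6]
washer in tool -0.002 [-0.003  -0.0011] [-0.1 -0.7 -0.1  0.1  0.8]
```

drive_tool:
  rows:
    - [0, 0, 0, -0.0013, 0.0012, 0, 0.2]
    - [0, 0, 0, 0, 0, 0.004, 0.2]
    - [0, 0, 0, 0, 0, 0.004, 0.2]
    - [0, 0, 0, 0, 0, 0.002, 0.2]
    - [0, 0, 0, 0, 0, 0, 0.2]

```text
time: 10.63
tool_pos: [0.6031, 0.1869, 0.1191]
tcp_rot: [0.001, -3.14, 0.001]
wrist_force: [0.2, -1.1, -1.0]
width: 0.459
grip_force: 40.4
```

drive_tool:
  rows:
    - [0, 0, 0, 0, 0, 0.002, 0.2]
    - [0, 0, 0, 0, 0, 0.002, 0.2]
    - [0, 0, 0, 0, 0, 0, 0.2]

```text
time: 10.88
tool_pos: [0.6033, 0.1871, 0.1155]
tcp_rot: [0.001, -3.141, 0.0]
wrist_force: [-0.1, 0.5, 0.0]
width: 0.461
grip_force: 40.4
```

drive_tool:
  rows:
    - [0, 0, 0, 0, 0, 0.002, 0.2]
    - [0, 0, 0, 0, 0, 0.002, 0.2]
    - [0, 0, 0, 0, 0, 0.002, 0.2]
    - [0, 0, 0, 0, 0, 0, 0.2]

```text
time: 11.22
tool_pos: [0.6034, 0.1871, 0.1094]
tcp_rot: [0.001, -3.141, 0.0]
wrist_force: [-0.0, 1.0, -0.3]
width: 0.461
grip_force: 40.4
```

drive_tool:
  rows:
    - [0, 0, 0, 0, 0, 0.002, 0.2]
    - [0, 0, 0, 0, 0, 0.002, 0.2]
    - [0, 0, 0, 0, 0, 0, 0.2]

```text
time: 11.47
tool_pos: [0.6034, 0.1871, 0.1055]
tcp_rot: [0.001, -3.141, 0.0]
wrist_force: [0.1, -0.3, -0.7]
width: 0.461
grip_force: 40.4
```

drive_tool:
  rows:
    - [0, 0, 0, 0, 0, 0.002, 0.2]
    - [0, 0, 0, 0, 0, 0.002, 0.2]
    - [0, 0, 0, 0, 0, 0.001, 0.2]
    - [0, 0, 0, 0, 0, 0, 0.2]

```text
time: 11.8
tool_pos: [0.6035, 0.1871, 0.1006]
tcp_rot: [0.001, -3.141, 0.0]
wrist_force: [0.3, -0.5, 0.0]
width: 0.462
grip_force: 40.4
```

drive_tool:
  rows:
    - [0, 0, 0, 0, 0, 0.001, 0.2]
    - [0, 0, 0, 0, 0, 0.001, 0.2]
    - [0, 0, 0, 0, 0, 0, 0.2]

```text
time: 12.05
tool_pos: [0.6037, 0.1871, 0.0989]
tcp_rot: [-0.001, 3.141, 0.0]
wrist_force: [-0.9, -0.6, -0.8]
width: 0.46
grip_force: 40.4
```

drive_tool:
  rows:
    - [0, 0, 0, 0, 0, 0.001, 0.2]
    - [0, 0, 0, 0, 0, 0.001, 0.2]

```text
time: 12.22
tool_pos: [0.6039, 0.1872, 0.0986]
tcp_rot: [-0.001, 3.141, 0.0]
wrist_force: [-5.7, -1.0, 12.7]
width: 0.461
grip_force: 41.9
```

drive_tool:
  rows:
    - [0, 0, 0, 0, 0, 0.001, 0.2]
    - [0, 0, 0, 0, 0, 0, 0.2]

```text
time: 12.38
tool_pos: [0.6039, 0.1872, 0.0986]
tcp_rot: [-0.001, 3.141, 0.0]
wrist_force: [-5.1, -1.7, 12.2]
width: 0.465
grip_force: 41.9
```

drive_tool:
  rows:
    - [0, 0, 0, 0, 0, -0.001, 0.6]
    - [0, 0, 0, 0, 0, 0, 0.65]
    - [0, 0, 0, 0, 0, 0, 0.65]
    - [0, 0, 0, 0, 0, -0.01, 0.65]
    - [0, 0, 0, 0, 0, -0.03, 0.65]
    - [0, 0, 0, 0, 0, -0.04, 0.65]
    - [0, 0, 0, 0, 0, 0, 0.65]

```text
time: 12.97
tool_pos: [0.6087, 0.1885, 0.1862]
tcp_rot: [-0.001, 3.129, 0.005]
wrist_force: [1.7, 1.0, 1.8]
width: 0.654
grip_force: 0.0
```

```bash
python3 - <<'E'
from h import *
s=status.read_state(); print(s['width'],s['tool_pos'],s['wrist_force'])
plan([.52,-.008,.12],.65,7)
E
```

```text
0.6536726051987515 [0.6086702  0.18849964 0.18620804] [1.65941399 1.0356868  1.82525253]
rows 7 turn [-0.01  0.11 -5.32] shift [ 0.0203 -0.0239  0.0093]
```

drive_tool:
  rows:
    - [0, 0, -5.32, 0.0203, -0.0239, 0.0085, 0.65]
    - [0, 0, -5.32, 0.0203, -0.0239, 0.0085, 0.65]
    - [0, 0, -5.32, 0.0203, -0.0239, 0.0085, 0.65]
    - [0, 0, -5.32, 0.0203, -0.0239, 0.0085, 0.65]
    - [0, 0, -5.32, 0.0203, -0.0239, 0.0085, 0.65]
    - [0, 0, -5.32, 0.0203, -0.0239, 0.0085, 0.65]
    - [0, 0, -5.32, 0.0203, -0.0239, 0.0085, 0.65]
    - [0, 0, 0, 0, 0, 0, 0.65]

```text
time: 13.63
tool_pos: [0.5126, -0.0135, 0.1161]
tcp_rot: [1.004, -2.973, 0.001]
wrist_force: [0.1, -0.2, 0.5]
width: 0.648
grip_force: 0.0
```

drive_tool:
  rows:
    - [0, 0, 0, 0, 0, 0, 0.65]
    - [0, 0, 0, 0, 0, 0, 0.65]

```text
time: 13.8
tool_pos: [0.5153, -0.0093, 0.1181]
tcp_rot: [-1.0, 2.977, 0.0]
wrist_force: [-0.5, 1.0, -0.4]
width: 0.648
grip_force: 0.0
```

```bash
python3 - <<'E'
from h import *
s=status.read_state(); p=shot('wrist'); save(p,'w7.png'); print(s['tool_pos'],s['tcp_rot'])
u=proj(p,[.465,-.05,.003]); print('exp',u)
best=None
for t in ['clip','clip_grip']:
    for r in masks_of(p,t):
        print(t,round(float(r['score']),2),[int(v) for v in r['bbox']],cen(r['mask']),onz(p,cen(r['mask']),.003).round(4))
        if best is None: best=r
m=best['mask']; np.save('m7.npy',m)
b=[int(v) for v in best['bbox']]
ys,xs=np.nonzero(m); X=np.array([onz(p,(x,y),.003)[:2] for x,y in zip(xs,ys)])
# refine mask by colour difference from the bench
c=X.mean(0); U,S,Vt=np.linalg.svd(X-c,full_matrices=False); d=Vt[0]*np.sign(Vt[0]@[1,1]); n=np.array([-d[1],d[0]])
l=(X-c)@d; w=(X-c)@n; print('c',c.round(4),'yaw',np.arctan2(d[1],d[0]).round(3),'len',l.min().round(4),l.max().round(4),'px/mm',len(X))
for a in np.arange(l.min(),l.max(),.004):
    k=(l>=a)&(l<a+.004)
    if k.any(): print(round(a*1e3,1),k.sum(),(w[k].min()*1e3).round(1),(w[k].max()*1e3).round(1))
E
```

```text
[ 0.51534032 -0.0093096   0.11810489] [-1.00044332e+00  2.97672953e+00  4.31682374e-05]
exp [321.71291557 140.8767242 ]
clip 0.74 [303, 52, 345, 210] [321.53395282 125.60757684] [ 0.4573 -0.0559  0.003 ]
clip_grip 0.57 [300, 51, 344, 209] [321.54564756 125.17162067] [ 0.4571 -0.0561  0.003 ]
c [ 0.458  -0.0553] yaw 0.692 len -0.0436 0.054 px/mm 2798
-43.6 149 -8.5 8.3
-39.6 175 -10.0 10.1
-35.6 138 -10.3 10.6
-31.6 145 -9.8 9.9
-27.6 126 -8.0 8.5
-23.6 121 -7.8 7.7
-19.6 126 -8.0 7.6
-15.6 118 -8.2 7.4
-11.6 122 -7.8 7.3
-7.6 108 -8.0 7.1
-3.6 114 -8.3 7.0
0.4 115 -8.5 6.8
4.4 120 -8.1 7.9
8.4 123 -8.3 9.7
12.4 115 -8.5 10.4
16.4 109 -8.7 10.9
20.4 101 -8.3 10.1
24.4 110 -8.5 8.6
28.4 108 -8.7 8.3
32.4 103 -8.9 9.6
36.4 105 -9.1 12.2
40.4 107 -8.7 14.2
44.4 75 -8.9 13.5
48.4 48 -9.1 -3.3
52.4 17 -8.5 -4.2
```

```bash
python3 - <<'E'
from h import *
plan([.4451,-.0663,.025],.679,4)
E
```

```text
rows 4 turn [-0.01  0.02 -0.4 ] shift [ 0.0228 -0.0006  0.0233]
```

drive_tool:
  rows:
    - [0, 0, -0.4, 0.0228, -0.0006, 0.0233, 0.5]
    - [0, 0, -0.4, 0.0228, -0.0006, 0.0233, 0.5]
    - [0, 0, -0.4, 0.0228, -0.0006, 0.0233, 0.5]
    - [0, 0, -0.4, 0.0228, -0.0006, 0.0233, 0.5]
    - [0, 0, 0, 0, 0, 0.01, 0.45]
    - [0, 0, 0, 0, 0, 0.005, 0.4]
    - [0, 0, 0, 0, 0, 0.003, 0.4]
    - [0, 0, 0, 0, 0, 0, 0.4]

```text
time: 14.62
tool_pos: [0.4459, -0.0668, 0.0068]
tcp_rot: [-1.046, 2.961, -0.001]
wrist_force: [0.4, -1.3, -0.0]
width: 0.402
grip_force: 0.0
```

```bash
python3 - <<'E'
from h import *
plan([.4451,-.0663,.002],.679,1)
E
```

```text
rows 1 turn [-0.06  0.07  0.02] shift [0.0003 0.0009 0.0048]
```

drive_tool:
  rows:
    - [0, 0, 0, 0, 0.0005, 0.003, 0.28]
    - [0, 0, 0, 0, 0, 0.0015, 0.28]
    - [0, 0, 0, 0, 0, 0.001, 0.28]
    - [0, 0, 0, 0, 0, 0, 0.28]
  force: 60

```text
time: 14.95
tool_pos: [0.4444, -0.0668, 0.0011]
tcp_rot: [-1.046, 2.962, -0.001]
wrist_force: [0.2, -0.3, -0.5]
width: 0.279
grip_force: 0.0
```

drive_tool:
  rows:
    - [0, 0, 0, 0, 0, 0, 0.05]
    - [0, 0, 0, 0, 0, 0, 0.05]
    - [0, 0, 0, 0, 0, 0, 0.05]
    - [0, 0, 0, 0, 0, 0, 0.05]

```text
time: 15.28
tool_pos: [0.4445, -0.0669, 0.0013]
tcp_rot: [-1.045, 2.962, -0.001]
wrist_force: [0.3, 2.2, 4.7]
width: 0.152
grip_force: 60.1
```

drive_tool:
  rows:
    - [0, 0, 0, 0, 0, -0.01, 0.05]
    - [0, 0, 0, 0, 0, -0.03, 0.05]
    - [0, 0, 0, 0, 0, -0.04, 0.05]
    - [0, 0, 0, 0, 0, -0.04, 0.05]
    - [0, 0, 0, 0, 0, -0.02, 0.05]
    - [0, 0, 0, 0, 0, 0, 0.05]
    - [0, 0, 0, 0, 0, 0, 0.05]

```text
time: 15.87
tool_pos: [0.4449, -0.0672, 0.1426]
tcp_rot: [-1.044, 2.96, -0.003]
wrist_force: [-0.5, 0.9, -1.5]
width: 0.149
grip_force: 60.0
```

```bash
cat > clipfit.py <<'E'
from h import *
s=status.read_state(); p=shot('wrist'); q=dict(p); q['T']=np.array(p['mount']); print(s['tool_pos'],s['tcp_rot'],s['width'])
rs=masks_of(p,'clip')
for r in rs: print(round(float(r['score']),2),[int(v) for v in r['bbox']])
m=[r for r in rs if r['mask'][250:420,300:345].sum()>50][0]['mask']
save(p,'w8.png'); np.save('m8.npy',m)
for zt in (-.002,.001):
    ys,xs=np.nonzero(m); X=np.array([onz(q,(x,y),zt)[:2] for x,y in zip(xs,ys)])
    l=-X[:,0]; w=X[:,1]; print('zt',zt)   # forward along tool -x ; tool y
    for a in np.arange(-.05,.09,.005):
        k=(l>=a)&(l<a+.005)
        if k.sum()>4: print(round(a*1e3+2.5,1),k.sum(),(w[k].min()*1e3).round(1),(w[k].max()*1e3).round(1),end=' | ')
    print('ext',l.min().round(4),l.max().round(4))
E
python3 clipfit.py
```

```text
[ 0.4449194  -0.06724702  0.1425939 ] [-1.0442472   2.9595494  -0.00336337] 0.14851426836098086
0.74 [295, 255, 350, 431]
zt -0.002
-27.5 117 -7.6 4.3 | -22.5 478 -11.3 8.0 | -17.5 368 -11.8 8.9 | -12.5 335 -11.4 8.9 | -7.5 237 -7.9 5.0 | -2.5 242 -7.9 5.0 | 2.5 213 -8.0 5.1 | 7.5 212 -7.6 4.7 | 12.5 201 -7.7 5.2 | 17.5 231 -8.2 5.2 | 22.5 257 -8.7 5.3 | 27.5 205 -9.2 6.2 | 32.5 197 -9.7 6.3 | 37.5 181 -9.3 7.7 | 42.5 236 -9.0 8.7 | 47.5 226 -9.0 7.9 | 52.5 233 -8.7 10.7 | 57.5 157 -8.7 10.8 | ext -0.0271 0.0594
zt 0.001
-27.5 50 -6.1 2.8 | -22.5 419 -10.6 7.8 | -17.5 407 -12.0 9.1 | -12.5 344 -12.0 9.1 | -7.5 238 -10.0 7.1 | -2.5 231 -8.1 5.1 | 2.5 240 -8.1 5.2 | 7.5 197 -8.1 4.8 | 12.5 191 -7.4 4.9 | 17.5 222 -8.3 5.4 | 22.5 223 -8.8 5.4 | 27.5 246 -8.9 5.9 | 32.5 190 -9.9 6.4 | 37.5 172 -9.5 7.0 | 42.5 209 -9.1 8.9 | 47.5 230 -9.2 8.4 | 52.5 230 -8.8 9.5 | 57.5 230 -8.9 11.0 | 62.5 57 -8.9 10.6 | ext -0.026 0.0623
```

```bash
python3 - <<'E'
from h import *
plan([.500,.191,.14],0,8)
E
```

```text
rows 8 turn [ 0.01 -0.02  4.86] shift [-0.019   0.0277 -0.    ]
```

drive_tool:
  rows:
    - [0, 0, 4.86, -0.019, 0.0277, 0, 0.05]
    - [0, 0, 4.86, -0.019, 0.0277, 0, 0.05]
    - [0, 0, 4.86, -0.019, 0.0277, 0, 0.05]
    - [0, 0, 4.86, -0.019, 0.0277, 0, 0.05]
    - [0, 0, 4.86, -0.019, 0.0277, 0, 0.05]
    - [0, 0, 4.86, -0.019, 0.0277, 0, 0.05]
    - [0, 0, 4.86, -0.019, 0.0277, 0, 0.05]
    - [0, 0, 4.86, -0.019, 0.0277, 0, 0.05]

```text
time: 16.63
tool_pos: [0.4991, 0.1916, 0.1378]
tcp_rot: [-0.005, -3.136, 0.003]
wrist_force: [0.6, -1.1, 0.1]
width: 0.153
grip_force: 60.0
```

drive_tool:
  rows:
    - [0, 0, 0, 0, 0, 0.01, 0.05]
    - [0, 0, 0, 0, 0, 0.01, 0.05]
    - [0, 0, 0, 0, 0, 0.005, 0.05]
    - [0, 0, 0, 0, 0, 0, 0.05]
    - [0, 0, 0, 0, 0, 0, 0.05]

```text
time: 17.05
tool_pos: [0.4996, 0.1889, 0.114]
tcp_rot: [-0.001, -3.138, 0.002]
wrist_force: [0.6, 0.2, -0.5]
width: 0.155
grip_force: 60.1
```

```bash
python3 - <<'E'
from h import *
plan([.500,.191,.1092],0,1); s=status.read_state(); print(s['tool_pos'],s['tcp_rot'],s['wrist_force'])
t=shot('top'); d=shot('side'); w=shot('wrist')
def crop(p,X,h,f):
    u=proj(p,X).astype(int); x0,y0=u[0]-h,u[1]-int(h*.75); im=p['color'][max(0,y0):y0+int(1.5*h),max(0,x0):x0+2*h,::-1]; print(x0,y0); return cv2.resize(im,(400,300),interpolation=cv2.INTER_CUBIC)
a=np.hstack([crop(t,[.59,.186,.11],40,5),crop(d,[.59,.186,.11],40,5)])
b=cv2.resize(w['color'][240:480,160:480,::-1],(400,300)); 
save(w,'w9.png'); save(t,'t9.png'); save(d,'s9.png')
cv2.imwrite('pics/c9.png',np.vstack([a,np.hstack([b,np.zeros_like(b)])]))
E
```

```text
rows 1 turn [-0.08 -0.21 -0.05] shift [-0.0005  0.0021  0.0048]
[0.49955059 0.18892119 0.11397901] [-1.48759309e-03 -3.13787183e+00  2.23129615e-03] [ 0.60906886  0.20443222 -0.49435025]
181 184
300 134
```

View pics/c9.png

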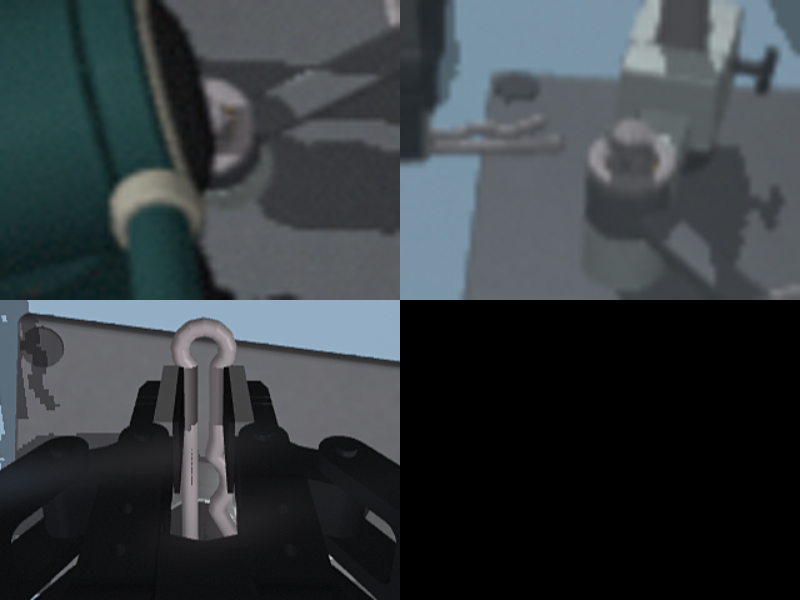

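The crops show the washer lying flat on the hub round the pin, and the clip held level with its straight tip at side pixel (333,162), short of the pin. Next I'll check the tip's height against the pin in the side view, then align.

```bash
python3 - <<'E'
from h import *
d=shot('side'); s=status.read_state(); tp=np.array(s['tool_pos'])
print('tip exp',proj(d,tp+[.072,-.005,.0018]),'obs',(333,162.4))
print('pin top exp',proj(d,[.605,.186,.122]),'obs',(300+232/5,134+130/5)); print('pin mouth',proj(d,[.594,.186,.111]))
print('washer top c',proj(d,[.605,.186,.105]))
# washer extents in the side view from its mask
for r in masks_of(d,'washer'): print(round(float(r['score']),2),[int(v) for v in r['bbox']])
for r in masks_of(d,'clip'): print('clip',round(float(r['score']),2),[int(v) for v in r['bbox']])
a=np.linspace(0,6.28,90); u=np.array([proj(d,[.605+.021*np.cos(t),.186+.021*np.sin(t),.105]) for t in a]); print('washer rim exp',u.min(0),u.max(0))
E
```

```text
tip exp [333.21602817 162.60297858] obs (333, 162.4)
pin top exp [346.95613996 160.55196301] obs (346.4, 160.0)
pin mouth [341.91621965 164.55799932]
washer top c [346.55483049 166.48878625]
0.72 [308, 304, 328, 322]
0.7 [380, 275, 402, 296]
0.33 [349, 349, 406, 428]
clip 0.7 [288, 158, 330, 162]
washer rim exp [337.42062612 160.8480433 ] [355.68954267 172.28070262]
```

drive_tool:
  rows:
    - [0, -0.2, 0, -0.0005, 0.002, 0.0045, 0.05]
    - [0, 0, 0, 0, 0, 0, 0.05]
    - [0, 0, 0, 0, 0, 0, 0.05]

```text
time: 17.6
tool_pos: [0.5015, 0.1924, 0.111]
tcp_rot: [-0.0, 3.139, -0.0]
wrist_force: [0.4, -0.2, -1.6]
width: 0.151
grip_force: 60.1
```

drive_tool:
  rows:
    - [0, 0, 0, 0, 0, 0, 0.05]
    - [0, 0, 0, 0, 0, 0, 0.05]
    - [0, 0, 0, 0, 0, 0, 0.05]

```text
time: 17.85
tool_pos: [0.5019, 0.1925, 0.1113]
tcp_rot: [-0.0, 3.138, 0.0]
wrist_force: [-0.7, -1.0, 0.0]
width: 0.15
grip_force: 60.1
```

drive_tool:
  rows:
    - [0, 0.2, 0, 0, -0.0015, 0.002, 0.05]
    - [0, 0, 0, 0, 0, 0, 0.05]
    - [0, 0, 0, 0, 0, 0, 0.05]
    - [0, 0, 0, 0, 0, 0, 0.05]

```text
time: 18.18
tool_pos: [0.5018, 0.1909, 0.1092]
tcp_rot: [-0.0, -3.141, 0.0]
wrist_force: [-0.3, -0.1, -0.4]
width: 0.15
grip_force: 60.1
```

drive_tool:
  rows:
    - [0, 0, 0, -0.006, 0, 0, 0.05]
    - [0, 0, 0, -0.006, 0, 0, 0.05]
    - [0, 0, 0, -0.003, 0, 0, 0.05]
    - [0, 0, 0, 0, 0, 0, 0.05]

```text
time: 18.52
tool_pos: [0.5181, 0.191, 0.1095]
tcp_rot: [0.001, 3.141, 0.0]
wrist_force: [-0.3, -0.3, 0.0]
width: 0.149
grip_force: 60.1
```

drive_tool:
  rows:
    - [0, 0, 0, -0.002, 0, 0, 0.05]
    - [0, 0, 0, -0.002, 0, 0, 0.05]
    - [0, 0, 0, 0, 0, 0, 0.05]

```text
time: 18.77
tool_pos: [0.5212, 0.1909, 0.1093]
tcp_rot: [0.0, 3.141, -0.0]
wrist_force: [-0.0, -0.1, -1.0]
width: 0.15
grip_force: 60.1
```

drive_tool:
  rows:
    - [0, 0, 0, -0.0015, 0, 0, 0.05]
    - [0, 0, 0, -0.0015, 0, 0, 0.05]

```text
time: 18.93
tool_pos: [0.5238, 0.1909, 0.1092]
tcp_rot: [-0.0, -3.141, 0.0]
wrist_force: [-0.7, 0.2, -0.8]
width: 0.149
grip_force: 60.1
```

drive_tool:
  rows:
    - [0, 0, 0, -0.001, 0, 0, 0.05]
    - [0, 0, 0, 0, 0, 0, 0.05]

```text
time: 19.1
tool_pos: [0.5251, 0.191, 0.1093]
tcp_rot: [0.0, 3.141, 0.0]
wrist_force: [0.2, 0.9, -0.9]
width: 0.152
grip_force: 60.1
```

drive_tool:
  rows:
    - [0, 0, 0, -0.0015, 0, 0, 0.05]
    - [0, 0, 0, -0.0015, 0, 0, 0.05]
    - [0, 0, 0, 0, 0, 0, 0.05]

```text
time: 19.35
tool_pos: [0.5282, 0.191, 0.1093]
tcp_rot: [0.0, 3.141, 0.0]
wrist_force: [0.6, 0.4, 0.3]
width: 0.151
grip_force: 60.1
```

drive_tool:
  rows:
    - [0, 0, 0, -0.0015, 0, 0, 0.05]
    - [0, 0, 0, -0.0015, 0, 0, 0.05]
    - [0, 0, 0, 0, 0, 0, 0.05]

```text
time: 19.6
tool_pos: [0.5312, 0.1909, 0.1094]
tcp_rot: [0.0, 3.141, 0.0]
wrist_force: [0.2, -0.5, -1.1]
width: 0.15
grip_force: 60.1
```

drive_tool:
  rows:
    - [0, 0, 0, -0.002, 0, 0, 0.05]
    - [0, 0, 0, -0.002, 0, 0, 0.05]
    - [0, 0, 0, -0.002, 0, 0, 0.05]
    - [0, 0, 0, 0, 0, 0, 0.05]

```text
time: 19.93
tool_pos: [0.5374, 0.1909, 0.1093]
tcp_rot: [0.0, 3.141, 0.0]
wrist_force: [-0.4, -0.8, 0.2]
width: 0.152
grip_force: 60.1
```

drive_tool:
  rows:
    - [0, 0, 0, -0.002, 0, 0, 0.05]
    - [0, 0, 0, -0.002, 0, 0, 0.05]
    - [0, 0, 0, -0.002, 0, 0, 0.05]
    - [0, 0, 0, 0, 0, 0, 0.05]

```text
time: 20.27
tool_pos: [0.5434, 0.191, 0.1094]
tcp_rot: [0.0, 3.141, 0.0]
wrist_force: [-0.4, 0.8, -1.1]
width: 0.155
grip_force: 60.1
```

drive_tool:
  rows:
    - [0, 0, 0, -0.002, 0, 0, 0.05]
    - [0, 0, 0, -0.002, 0, 0, 0.05]
    - [0, 0, 0, 0, 0, 0, 0.05]

```text
time: 20.52
tool_pos: [0.5468, 0.1915, 0.1092]
tcp_rot: [-0.0, -3.141, -0.001]
wrist_force: [-0.9, 2.6, -0.9]
width: 0.151
grip_force: 60.6
```

drive_tool:
  rows:
    - [0, 0, 0, -0.0015, 0, 0, 0.05]
    - [0, 0, 0, -0.0015, 0, 0, 0.05]
    - [0, 0, 0, 0, 0, 0, 0.05]

```text
time: 20.77
tool_pos: [0.5485, 0.1915, 0.1088]
tcp_rot: [0.0, -3.139, -0.001]
wrist_force: [-4.1, 3.8, 0.3]
width: 0.148
grip_force: 60.4
```

drive_tool:
  rows:
    - [0, 0, 0, -0.0015, 0, 0, 0.05]
    - [0, 0, 0, -0.0015, 0, 0, 0.05]
    - [0, 0, 0, 0, 0, 0, 0.05]

```text
time: 21.02
tool_pos: [0.5515, 0.1916, 0.1088]
tcp_rot: [0.0, -3.139, -0.001]
wrist_force: [-4.0, 3.6, 0.2]
width: 0.148
grip_force: 60.4
```

drive_tool:
  rows:
    - [0, 0, 0, -0.0015, 0, 0, 0.05]
    - [0, 0, 0, -0.0015, 0, 0, 0.05]
    - [0, 0, 0, 0, 0, 0, 0.05]

```text
time: 21.27
tool_pos: [0.5554, 0.1917, 0.1092]
tcp_rot: [0.0, -3.141, -0.002]
wrist_force: [-1.7, 3.7, 0.2]
width: 0.152
grip_force: 60.5
```

drive_tool:
  rows:
    - [0, 0, 0, -0.002, 0, 0, 0.05]
    - [0, 0, 0, -0.002, 0, 0, 0.05]
    - [0, 0, 0, 0, 0, 0, 0.05]

```text
time: 21.52
tool_pos: [0.561, 0.1917, 0.1096]
tcp_rot: [-0.0, 3.139, 0.002]
wrist_force: [2.3, 4.8, -2.2]
width: 0.153
grip_force: 60.8
```

drive_tool:
  rows:
    - [0, 0, 0, -0.002, 0, 0, 0.05]
    - [0, 0, 0, -0.002, 0, 0, 0.05]
    - [0, 0, 0, 0, 0, 0, 0.05]

```text
time: 21.77
tool_pos: [0.5658, 0.1916, 0.11]
tcp_rot: [-0.0, 3.138, 0.002]
wrist_force: [3.1, 4.7, -1.7]
width: 0.147
grip_force: 60.8
```

Now it pulls itself home (+3 N). I'll creep forward until the pull fades.

drive_tool:
  rows:
    - [0, 0, 0, -0.001, 0, 0, 0.05]
    - [0, 0, 0, -0.001, 0, 0, 0.05]
    - [0, 0, 0, 0, 0, 0, 0.05]

```text
time: 22.02
tool_pos: [0.5671, 0.191, 0.1098]
tcp_rot: [0.0, 3.139, 0.0]
wrist_force: [2.9, 2.2, -0.8]
width: 0.152
grip_force: 60.7
```

drive_tool:
  rows:
    - [0, 0, 0, -0.001, 0, 0, 0.05]
    - [0, 0, 0, 0, 0, 0, 0.05]
    - [0, 0, 0, 0, 0, 0, 0.05]

```text
time: 22.27
tool_pos: [0.5675, 0.1908, 0.1095]
tcp_rot: [0.0, 3.14, -0.0]
wrist_force: [3.2, 3.5, -0.3]
width: 0.152
grip_force: 60.7
```

drive_tool:
  rows:
    - [0, 0, 0, -0.001, 0, 0, 0.05]
    - [0, 0, 0, 0, 0, 0, 0.05]
    - [0, 0, 0, 0, 0, 0, 0.05]

```text
time: 22.52
tool_pos: [0.5678, 0.1907, 0.1092]
tcp_rot: [-0.0, -3.141, 0.0]
wrist_force: [1.7, 2.8, 0.8]
width: 0.152
grip_force: 60.7
```

drive_tool:
  rows:
    - [0, 0, 0, -0.001, 0, 0, 0.05]
    - [0, 0, 0, 0, 0, 0, 0.05]
    - [0, 0, 0, 0, 0, 0, 0.05]

```text
time: 22.77
tool_pos: [0.5681, 0.1908, 0.1089]
tcp_rot: [-0.0, -3.14, 0.001]
wrist_force: [-0.1, 2.9, -0.4]
width: 0.148
grip_force: 60.6
```

drive_tool:
  rows:
    - [0, 0, 0, 0, 0, 0, 0.45]
    - [0, 0, 0, 0, 0, 0, 0.45]
    - [0, 0, 0, 0, 0, 0, 0.45]
    - [0, 0, 0, 0, 0, -0.005, 0.45]
    - [0, 0, 0, 0, 0, -0.015, 0.45]
    - [0, 0, 0, 0, 0, -0.03, 0.45]
    - [0, 0, 0, 0.03, 0, -0.02, 0.45]
    - [0, 0, 0, 0.03, 0, -0.02, 0.45]

```text
time: 23.43
tool_pos: [0.5097, 0.1908, 0.2011]
tcp_rot: [0.002, 3.14, 0.0]
wrist_force: [-0.3, 0.6, 0.5]
width: 0.449
grip_force: 0.0
```

drive_tool:
  rows:
    - [0, 0, 0, 0.02, -0.01, 0, 0.8]
    - [0, 0, 0, 0, 0, 0, 0.8]
    - [0, 0, 0, 0, 0, 0, 0.8]
    - [0, 0, 0, 0, 0, 0, 0.8]

```text
time: 23.77
tool_pos: [0.4892, 0.1809, 0.1995]
tcp_rot: [0.001, 3.141, 0.0]
wrist_force: [-0.6, 0.2, 0.4]
width: 0.8
grip_force: 0.0
```

```bash
python3 - <<'E'
from h import *
s=status.read_state(); print(s['tool_pos'],s['wrist_force'],s['width'])
w=shot('wrist'); d=shot('side'); t=shot('top')
def crop(p,X,h):
    u=proj(p,X).astype(int); x0,y0=max(0,u[0]-h),max(0,min(u[1]-int(h*.75),480-int(1.5*h))); print(x0,y0); return cv2.resize(p['color'][y0:y0+int(1.5*h),x0:x0+2*h,::-1],(400,300),interpolation=cv2.INTER_CUBIC)
X=[.59,.186,.11]
cv2.imwrite('pics/c10.png',np.vstack([np.hstack([crop(w,X,80),crop(d,X,36)]),np.hstack([crop(t,X,36),cv2.resize(w['color'][:,:,::-1],(400,300))])]))
E
```

```text
[0.48924929 0.18090305 0.19954573] [-0.62652315  0.19160557  0.39323014] 0.8001766878389436
251 315
304 137
185 187
```

View pics/c10.png

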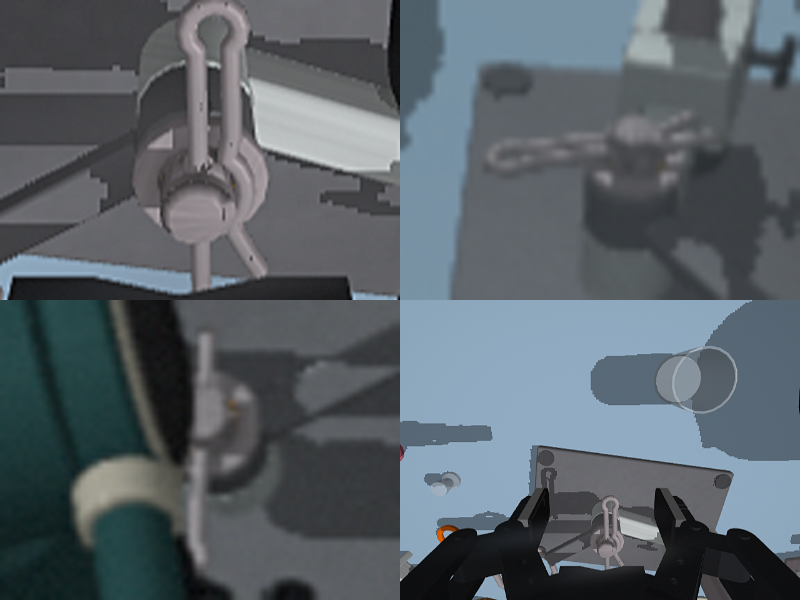

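The final picture shows the straight leg through the pin and out beyond it (crop 202,270). The bowed leg is wrapped round the pin's right side, the washer sits flat on the hub, and the gripper is clear.

```bash
python3 -c "
from workcell import workorder
print(workorder.finish_job())"
```

```text
the job is handed in; nothing more can be done
None
```

The washer sits flat on the hub, and the clip is through the cross-hole with its bowed leg snapped round the pin. I let go of the clip, left the other things on the bench alone, and handed the job in at about 24 s.

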